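# Turn a floor tile face down on the padded board

## Robot

A 6-joint arm with a two-finger parallel gripper is mounted at the origin on a cart in front of the work surface, level with it; the furniture and walls round the work are solid. World frame = base frame: x ahead of the robot, y to its left, z up, the work surface at z = 0. Lengths are in m, angles in rad, forces in N, time in s.
With the tool pointing down it reaches from about 0.3 to 0.775 m from the base axis. Payload 14.6 kg.
Tool frame: the origin (TCP) lies at the very end of the fingers, on their centre line; the grasp point (between the pads) lies 19 mm behind it; z points along the fingers, y is the line along which they close (so a half turn about z gives the same grasp; the last joint's range is limited). The gripper opens to 94 mm and grips with 3 to 60 N. Pads are 16 mm wide; open, the fingers measure 119 mm over their backs; the gripper's body (75 mm by 177 mm) begins 78 mm behind the grasp point.
Start: joints at [-1.221, 0.3, 1.521, -0, 1.321, -0.067], TCP at [0.223, -0.503, 0.205] pointing down, gripper open.
Joint ranges: [-3.03, 3.03], [-0.79, 2.21], [0.23, 2.52], [-1.04, 4.18], [0, 3.07], [-2.55, 2.55]. Speed limits (rad/s): [2.22, 2.22, 2.57, 3.14, 3.14, 3.14].

## Interface

Orientations are given as [roll, pitch, yaw] about the fixed x, y, z axes, in that order (R = Rz(yaw) Ry(pitch) Rx(roll)).
In Python, from station import status, vision, order, silhouettes gives the robot as it stands. The module is installed in compiled form; this text tells all that it offers.
- The arm moves only by the shell command python3 -m pendant 'ROWS' [FORCE]. ROWS is JSON, one flat list of numbers, 7 for each row, row after row: the shift along the tool's x, y, z in units of 500 mm (1.0 is 500 mm), then the turn, a rotation vector about the tool's x, y, z in units of 90 degrees (1.0 is 90 degrees), then the opening, from -1 (shut) to 1 (fully open). A call has 1 to 12 rows; each row is the pose to reach, as a shift and turn from the pose commanded when the call began, along the tool's axes at that moment; what a row does not reach only later rows make up. A row lasts 1/10 s, in which the tool goes at most 50 mm and 8.59 degrees, less where a joint would pass 70% of its speed; a pose out of reach is approached as far as the arm can. A call with a number of a shift or a turn outside -1 to 1 is refused whole. A call with a gripper value outside its range is refused whole. The fingers move at their own pace and stop on an object; FORCE is the grip in N (left out, the last holds). Time passes only in rows, so rows that repeat a pose let the fingers close. It gives the time, the measured TCP pose, the force, the opening and the grip force at its end, in the units of the state.
- status.get_obs(): the state, without advancing time (a new reading comes with each control period).
- vision.camera(name): name is "side" or "top"; returns a dict with "pixels" (480x640x3 uint8, red, green, blue), "K" (3x3 intrinsics, pixels), "R" (3x3) and "t" (3): a world point X has camera coordinates R X + t. Camera axes: x right, y down, z forward; pixel columns grow to the right and rows downward; lengths in m; the calibration is good to about 2 mm. A picture is of the moment at which its call begins. There is no depth.
- order.hand_in(): hands the job in; it is judged then, once.
Trained networks look in a picture, given as the dict that the camera call returned (one of the last four; its "shot" number tells which), for a name from the list of things; names that differ only in an ending like _2 or _b are one class to them, and where a whole thing is asked for, a point or a joint stands for the part that bears it (a point fixed in the world has none). Each returns a list of dicts, best first, with "score" (0 to 1); they miss things now and then, are a little off and sometimes report something else, mostly with a low value. They report only what shows in the picture. A call takes as long as a camera call. They do not tell look-alikes from the thing itself.
- silhouettes(target, picture): "region" (480x640 bool, what is visible of it) and "extent" ([left, top, right, bottom] in pixels, round what is visible of it).
The state is a dict: "time_s": time; "qpos": joint angles; "joint_vel": joint speeds; "tau": joint torques, N m; "ee_pos": TCP position; "eef_rot": TCP orientation; "force": force on the tool from outside, world axes, zero at the start; "moment": the same for the moment, N m; "grip_width": finger opening in m; "grip_force": force on a finger pad.
Only numpy, scipy, OpenCV 4.12 (cv2) and the standard library are available. Lean on these libraries where they do the work, as an engineer would, in place of code of your own. Each camera call takes 0.05 s, during which the arm holds its last target. There are 200 camera calls.

## Task

Turn the patterned floor tile over onto the padded board so that its plain back can be cleaned and recorded: push it across the bench against the board's open front edge, tip it up on that edge and flip it over so that it lies patterned face down on the padding, then push it back until its edge sits square against the wooden rail, with the whole tile on the padding. The tile is old and must not be picked up or carried: work only by pushing with the fingers. Leave the other things on the bench where they are.

Things in the scene. Friction and masses are not known exactly. Their poses are not given: they have to be found in the camera images.
- tile: Loose square floor tile, 0.2 to 0.4 kg, 18 mm thick; patterned face (brown, yellow rosette) 96 x 96 mm, plain terracotta back 88 x 88 mm: each side slopes in by 4 mm from face to back. Starts face up. Origin: centre of the back (z = 0 at the start, 0.027 when face down on the padding); z axis from back to face; x, y along the sides. Its +x side starts turned to the board within 0.4 rad.
- pad: Padded turning board fixed to the bench, 180 mm deep (x), 200 mm wide (y): firm dark padding, its top 9 mm above the bench. The open front edge, an upright 9 mm step, is on its -x side and looks roughly to the robot's left (yaw about -1.57 +/- 0.3). A wooden rail stands on the back (+x) 22 mm of it. Origin: centre of the underside, at bench level; z up. Ordinary dry friction.
- pad_front (a point): Middle of the upper front edge of the padding: -90 mm along the board's x from its origin, 9 mm above the bench. The tile starts on the bench in front of it, its centre 75 to 125 mm away. Pressed towards this edge with about 10 N, the tile's opposite side clings to the fingertips (friction about 0.7 to 1.2), so that they can swing it up round the edge.
- rail_face (a point): Middle of the foot of the rail's face, at the level of the padding: +68 mm along the board's x from its origin. The face looks to the board's -x (158 mm of padding lie before it); the rail is 200 mm long and rises 26 mm above the padding.
- tile_corner0 (a point): Corner of the tile's patterned face at tile x = 48 mm, y = 48 mm, z = 18 mm.
- tile_corner1 (a point): Corner of the tile's patterned face at tile x = 48 mm, y = -48 mm, z = 18 mm.
- tile_corner2 (a point): Corner of the tile's patterned face at tile x = -48 mm, y = -48 mm, z = 18 mm.
- tile_corner3 (a point): Corner of the tile's patterned face at tile x = -48 mm, y = 48 mm, z = 18 mm.
- brush: Bystander, to be left alone: flat dusting brush, 170 mm long. Origin at the centre of its underside.
- loupe: Bystander, to be left alone: black standing loupe, 52 mm across, 19 mm high, fixed. Origin at the centre of its underside.
- tags: Bystander, to be left alone: block of find tags, 36 x 71 x 6 mm. Origin at the centre of its underside.
- calliper: Bystander, to be left alone: sliding calliper, 196 x 70 x 8 mm, fixed. Origin at the centre of its underside.
- pencil: Bystander, to be left alone: orange pencil, 140 mm long. Origin at the centre of its underside.
- glasses: Bystander, to be left alone: brown-rimmed spectacles, 141 x 142 x 42 mm. Origin at the centre of its underside.
- weight: Bystander, to be left alone: small brass balance weight, 22 mm across and high, fixed. Origin at the centre of its underside.
Things that resemble listed ones, but are neither listed nor needed, are in the scene too. Leave any blue look-alike of the tile alone.

How it is judged:
On the way, in this order (a step that is already met when the one before it is completed fails the run):
1. the tile is tipped up on edge at the front edge of the padded board (angle between tile's own z axis and vertical between 0.7 and 1.75 rad and x of tile in the frame of pad between -0.17 and -0.05 m), for 0.05 s.
2. the tile lies patterned face down on the padding (angle between tile's own z axis and vertical above 3.05 rad and z of tile in the frame of pad between 0.023 and 0.031 m), for 0.1 s.
At the end, for the whole second after the job is handed in: The tile lies at rest flat and patterned face down on the padding, within 5 mm of touching the rail and square to it within 0.09 rad, the whole tile on the padding (at most about 4 mm of its side beyond it); no bystander moved by more than 20 mm and the tile never carried in the air (all of step 2 and x of tile in the frame of pad between 0.015 and 0.023 m and y of tile in the frame of pad between -0.056 and 0.056 m and (angle between the x axis of tile and the x axis of pad, either way round below 0.09 rad or angle between the y axis of tile and the x axis of pad, either way round below 0.09 rad) and linear speed of tile below 0.02 m/s and angular speed of tile below 0.1 rad/s).
It fails at once if the tile is picked up: all four corners of its patterned face are more than 38 mm above the bench (height (world z) of each of tile_corner0, tile_corner1, tile_corner2, tile_corner3 above 0.038 m).
It fails at once if a bystander is moved by more than 20 mm (distance of any of brush, tags, pencil, glasses from where it was at the start of the episode above 0.02 m).
It also fails if it takes over 69 s, if anything falls off the work surface, if the arm or the gripper's body presses on something with over 40 N, if the wrist force passes 120 N, or if a joint passes its speed limit or range.

## Working session

There is one attempt and no reset: what is moved stays moved. The work goes in short steps, Python scripts to look and compute and a shell command to move; the robot and the scene stay as the last step left them, time stands still between calls to the robot, and variables do not carry over. Pictures are saved under pics/ and viewed, at most 10 in all, crops included, and the job is handed in when it is done.

```bash
mkdir -p pics
python3 - <<'E'
from station import status, vision, silhouettes
import cv2,numpy as np
o=status.get_obs()
for k,v in o.items(): print(k,np.round(v,3))
for n in("top","side"):
    p=vision.camera(n); cv2.imwrite(f"pics/{n}0.png",p["pixels"][:,:,::-1])
    print(n,p["K"],p["R"],p["t"],p["shot"])
    for t in("tile","pad"):
        for d in silhouettes(t,p): print(t,round(d["score"],2),d["extent"])
E
```

```text
time_s 0.0
qpos [-1.221  0.3    1.522 -0.     1.321 -0.067]
joint_vel [ 0.001  0.    -0.     0.002 -0.001 -0.   ]
tau [ 1.0000e-03 -5.3180e+01 -3.5274e+01  7.1000e-02  2.4000e-02 -0.0000e+00]
ee_pos [ 0.223 -0.503  0.205]
eef_rot [-3.14  -0.     0.417]
force [-0.25  -0.002  0.057]
moment [ 0.03  -0.032 -0.03 ]
grip_force 0.0
grip_width 0.094
top [[581.35278971   0.         321.03844908]
 [  0.         581.35278971 232.06054371]
 [  0.           0.           1.        ]] [[-0.02936716 -0.99931494  0.02252174]
 [-0.98186836  0.02461839 -0.18795868]
 [ 0.18727547 -0.02763319 -0.98191869]] [-0.05200594  0.64150205  1.21205472] 1
tile 0.93 [119.2, 298.4, 177.6, 357.9]
tile 0.75 [202.1, 244.8, 246.2, 292.5]
pad 0.74 [267.4, 230.3, 354.7, 323.0]
side [[531.88444916   0.         329.21996233]
 [  0.         531.88444916 243.40462139]
 [  0.           0.           1.        ]] [[-0.9001295  -0.43504644 -0.02239385]
 [-0.26727387  0.59213327 -0.76022553]
 [ 0.34399355 -0.67831614 -0.64927317]] [0.55378698 0.24789428 1.20661559] 2
tile 0.64 [313.0, 362.1, 364.4, 405.6]
tile 0.62 [293.2, 295.6, 346.1, 333.0]
pad 0.68 [310.3, 231.6, 408.6, 304.9]
```

View pics/top0.png

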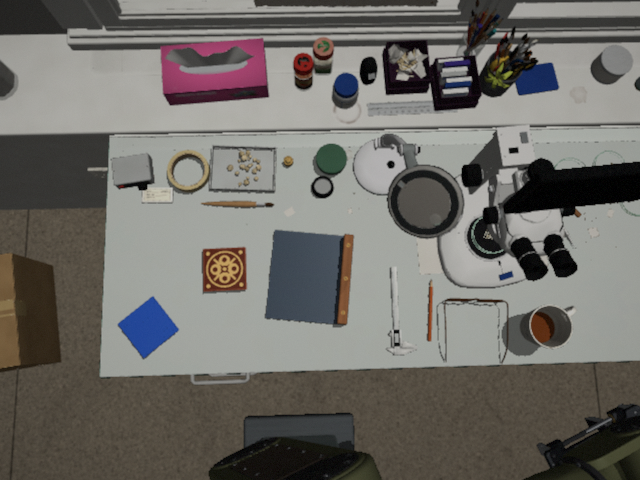

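View pics/side0.png

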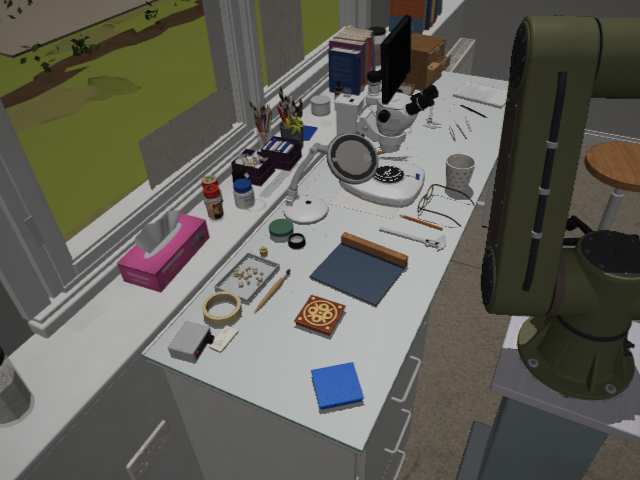

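The top view shows the tile centred at about (224,270), the board at (267–354, 230–323) with its rail on the right at about (345,280), and the blue look-alike at (148,327). The brush lies at about (238,205), above the tile. In the side view the tile is at about (320,315) and the board at (360,268).

```bash
cat > h.py <<'E'
from station import status, vision, silhouettes
import cv2,numpy as np
from scipy.optimize import minimize
def box(x0,x1,y0,y1,z): return [(x,y,z) for x in(x0,x1) for y in(y0,y1)]
PAD=np.array(box(-.09,.09,-.1,.1,0)+box(-.09,.09,-.1,.1,.009)+box(.068,.09,-.1,.1,.035))
TUP=np.array(box(-.044,.044,-.044,.044,0)+box(-.048,.048,-.048,.048,.018))
TDN=np.array(box(-.044,.044,-.044,.044,.027)+box(-.048,.048,-.048,.048,.009))
def uv(p,X):
    c=np.atleast_2d(X)@p["R"].T+p["t"]; c=c@p["K"].T; return c[:,:2]/c[:,2:]
def place(M,q):
    c,s=np.cos(q[2]),np.sin(q[2]); return np.c_[M[:,0]*c-M[:,1]*s+q[0],M[:,0]*s+M[:,1]*c+q[1],M[:,2]]
def ray(p,u,v,z):
    d=p["R"].T@np.linalg.solve(p["K"],[u,v,1]); o=-p["R"].T@p["t"]; return o+d*(z-o[2])/d[2]
def loss(q,M,pm):
    t=0
    for p,m in pm:
        h=cv2.convexHull(np.round(uv(p,place(M,q))*16).astype(np.int32)); a=np.zeros((480,640),np.uint8)
        cv2.fillConvexPoly(a,h,255,cv2.LINE_AA,4)
        a=a/255.; t+=np.abs(a-m).sum()/m.sum()
    return t/len(pm)
def fit(M,pm,q0):
    best=None
    for dy in(-.2,0,.2):
        q=np.array(q0)+[0,0,dy]
        r=minimize(loss,q,args=(M,pm),method="Nelder-Mead",options=dict(initial_simplex=q+np.array([[0,0,0],[.02,0,0],[0,.02,0],[0,0,.15]]),xatol=1e-4,fatol=1e-4))
        if best is None or r.fun<best.fun: best=r
    return best.x,best.fun
def notblue(p,d):
    c=p["pixels"][d["region"]].mean(0); return c[0]>c[2]
def tofr(P,X): # world xy -> board frame
    c,s=np.cos(P[2]),np.sin(P[2]); d=np.array(X)[:2]-P[:2]; return np.array([c*d[0]+s*d[1],-s*d[0]+c*d[1]])
E
python3 - <<'E'
from h import *
ps=[vision.camera(n) for n in("top","side")]
def best(t):
    return [(p,[d for d in silhouettes(t,p) if t=="pad" or notblue(p,d)][0]["region"].astype(float)) for p in ps]
pp=best("pad"); tt=best("tile")
q0=ray(ps[0],310,277,.009); P,e=fit(PAD,pp,[q0[0],q0[1],-1.57]); print("pad",P.round(4),e)
for x in pp: print(fit(PAD,[x],P))
q0=ray(ps[0],224,270,.018); T,e=fit(TUP,tt,[q0[0],q0[1],P[2]]); print("tile",T.round(4),e)
for x in tt: print(fit(TUP,[x],T))
print("tile in pad",tofr(P,T),T[2]-P[2])
np.save("P.npy",P)
for n,u,v in(("brush l",204,205),("brush r",272,206),("blue r",178,326),("blue t",150,298),("calliper",393,310)): print(n,ray(ps[0],u,v,.01)[:2].round(3),tofr(P,ray(ps[0],u,v,.01)).round(3))
E
```

```text
pad [ 0.5477 -0.0439 -1.6814] 0.05921900650913546
(array([ 0.54796189, -0.04299246, -1.68204235]), np.float64(0.042276608411283556))
(array([ 0.54747377, -0.04529752, -1.67874561]), np.float64(0.07288586151639592))
tile [ 0.5691  0.1454 -1.539 ] 0.07691416684131286
(array([ 0.56861457,  0.14684471, -1.55811719]), np.float64(0.07358179913186648))
(array([ 0.57022484,  0.14405258, -1.54932727]), np.float64(0.0734951947395043))
tile in pad [-0.19053835  0.00031336] 0.142407707346903
brush l [0.719 0.195] [-0.257  0.144]
brush r [0.713 0.04 ] [-0.102  0.155]
blue r [0.447 0.25 ] [-0.281 -0.132]
blue t [0.51  0.313] [-0.35  -0.077]
calliper [ 0.469 -0.226] [ 0.19  -0.058]
```

```bash
cat > g.py <<'E'
import numpy as np
from scipy.spatial.transform import Rotation as Ro
P=np.load("P.npy"); B=Ro.from_euler("z",P[2])
def tool(a): # a deg; tool axes as columns in board frame
    s,c=np.sin(np.radians(a)),np.cos(np.radians(a))
    return Ro.from_matrix(np.array([[-c,0,s],[0,1,0],[-s,0,-c]]))
def pose(b,a): return B.apply(b)+[P[0],P[1],0], B*tool(a)
def row(p0,R0,p1,R1):
    return np.r_[R0.inv().apply(np.array(p1)-p0)/.5,(R0.inv()*R1).as_rotvec()/(np.pi/2)].round(3)
def cur():
    from station import status
    o=status.get_obs(); return np.array(o["ee_pos"]),Ro.from_euler("xyz",o["eef_rot"])
def bcur():
    p,R=cur(); b=B.inv().apply(p-[P[0],P[1],0]); z=(B.inv()*R).as_matrix()[:,2]
    return b.round(4),np.degrees(np.arctan2(z[0],-z[2])).round(1),((B.inv()*R).as_matrix()[:,1]).round(3)
E
python3 - <<'E'
from g import *
p,R=cur()
print(row(p,R,*pose([-.33,0,.2],25)),pose([-.33,0,.2],25)[0])
E
```

```text
[ 1.298 -1.146  0.011 -0.145 -0.252 -0.653] [0.58416478 0.28406672 0.2       ]
```

```bash
python3 -m pendant '[0.65,-0.573,0,-0.145,-0.252,-0.653,0.3, 0.65,-0.573,0,-0.145,-0.252,-0.653,0.3, 0.65,-0.573,0,-0.145,-0.252,-0.653,0.3, 0.65,-0.573,0,-0.145,-0.252,-0.653,0.3, 0.65,-0.573,0,-0.145,-0.252,-0.653,0.3, 0.65,-0.573,0,-0.145,-0.252,-0.653,0.3, 0.65,-0.573,0,-0.145,-0.252,-0.653,0.3, 0.65,-0.573,0,-0.145,-0.252,-0.653,0.3, 0.65,-0.573,0,-0.145,-0.252,-0.653,0.3, 0.65,-0.573,0,-0.145,-0.252,-0.653,0.3, 0.65,-0.573,0,-0.145,-0.252,-0.653,0.3, 0.65,-0.573,0,-0.145,-0.252,-0.653,0.3]'
python3 - <<'E'
from g import *
from station import status
p,R=cur()
print(bcur(),status.get_obs()["qpos"].round(2) if hasattr(status.get_obs()["qpos"],"round") else status.get_obs()["qpos"])
print(row(p,R,*pose([-.33,0,.2],25)))
E
```

```text
time_s: 1.8
ee_pos: [0.4035, -0.1102, 0.2055]
eef_rot: [3.141, 0.437, 1.459]
force: [1.4, -0.2, 0.0]
grip_width: 0.0609
grip_force: 0.0
(array([ 0.0818, -0.136 ,  0.2055]), np.float64(25.0), array([0.001, 1.   , 0.   ])) [-0.08  0.02  1.9  -0.46  1.26  0.19]
[ 0.751  0.271 -0.338 -0.     0.    -0.001]
```

```bash
python3 -m pendant '[0.751,0.271,-0.338,0,0,0,0.3, 0.751,0.271,-0.338,0,0,0,0.3, 0.751,0.271,-0.338,0,0,0,0.3, 0.751,0.271,-0.338,0,0,0,0.3, 0.751,0.271,-0.338,0,0,0,0.3, 0.751,0.271,-0.338,0,0,0,0.3, 0.751,0.271,-0.338,0,0,0,0.3, 0.751,0.271,-0.338,0,0,0,0.3, 0.751,0.271,-0.338,0,0,0,0.3, 0.751,0.271,-0.338,0,0,0,0.3, 0.751,0.271,-0.338,0,0,0,0.3]'
python3 -m pendant '[0,0,0,0,0.7,0,0.3, 0,0,0,0,0.7,0,0.3, 0,0,0,0,0.7,0,0.3, 0,0,0,0,0.7,0,0.3, 0,0,0,0,0.7,0,0.3, 0,0,0,0,0.7,0,0.3, 0,0,0,0,0.7,0,0.3, 0,0,0,0,0.7,0,0.3, 0,0,0,0,0.7,0,0.3]'
python3 - <<'E'
from g import *
from station import status
print(bcur(),np.round(status.get_obs()["qpos"],2))
E
```

```text
time_s: 2.9
ee_pos: [0.5846, 0.2834, 0.1992]
eef_rot: [-3.141, 0.437, 1.459]
force: [0.8, -0.3, 0.3]
grip_width: 0.0609
grip_force: 0.0
time_s: 3.8
ee_pos: [0.584, 0.2817, 0.1997]
eef_rot: [-3.141, -0.663, 1.455]
force: [0.4, 0.2, 0.4]
grip_width: 0.0613
grip_force: 0.0
(array([-3.277e-01,  1.000e-04,  1.997e-01]), np.float64(-38.0), array([ 0.005,  1.   , -0.   ])) [ 0.14  0.42  1.52  0.72  1.13 -0.03]
```

Run:
```python
from g import *
A=pose([-.33,0,.2],-38)
for b in([-.27,0,.1],[-.27,0,.009]): print(row(*A,*pose(b,25)))
A=pose([-.27,0,.009],25)
for x in(-.24,-.195,-.19,-.187): print(x,row(*A,*pose([x,0,.009],25)))
```

```text
[-0.218 -0.     0.084  0.    -0.7    0.   ]
[-0.33  -0.     0.227  0.    -0.7    0.   ]
-0.24 [-0.054  0.     0.025  0.     0.     0.   ]
-0.195 [-0.136  0.     0.063  0.     0.     0.   ]
-0.19 [-0.145  0.     0.068  0.     0.     0.   ]
-0.187 [-0.15  0.    0.07  0.    0.    0.  ]
```

```bash
python3 -m pendant '[0,0,0,0,-0.7,0,0.3, 0,0,0,0,-0.7,0,0.3, 0,0,0,0,-0.7,0,0.3, 0,0,0,0,-0.7,0,0.3, -0.218,0,0.084,0,-0.7,0,0.3, -0.218,0,0.084,0,-0.7,0,0.3, -0.218,0,0.084,0,-0.7,0,0.3, -0.218,0,0.084,0,-0.7,0,0.3, -0.27,0,0.15,0,-0.7,0,0.3, -0.31,0,0.2,0,-0.7,0,0.3, -0.33,0,0.227,0,-0.7,0,0.3, -0.33,0,0.227,0,-0.7,0,0.3]'
python3 - <<'E'
from g import *
from h import *
A=pose([-.27,0,.009],25); b=bcur(); print(b)
p,R=cur()
for x in(-.24,-.195,-.19,-.187): print(x,row(p,R,*pose([x,0,.009],25)))
s=vision.camera("side"); cv2.imwrite("pics/s1.png",cv2.resize(s["pixels"][190:430,200:520,::-1],(800,600)))
E
```

```text
time_s: 5.0
ee_pos: [0.577, 0.2244, 0.0078]
eef_rot: [-3.141, 0.439, 1.46]
force: [-0.7, -0.0, -0.3]
grip_width: 0.061
grip_force: 0.0
(array([-0.2699, -0.0005,  0.0078]), np.float64(25.1), array([ 0.001,  1.   , -0.001]))
-0.24 [-0.055  0.001  0.023 -0.001  0.002 -0.   ]
-0.195 [-0.137  0.001  0.061 -0.001  0.002 -0.   ]
-0.19 [-0.146  0.001  0.066 -0.001  0.002 -0.   ]
-0.187 [-0.151  0.001  0.068 -0.001  0.002 -0.   ]
```

View pics/s1.png

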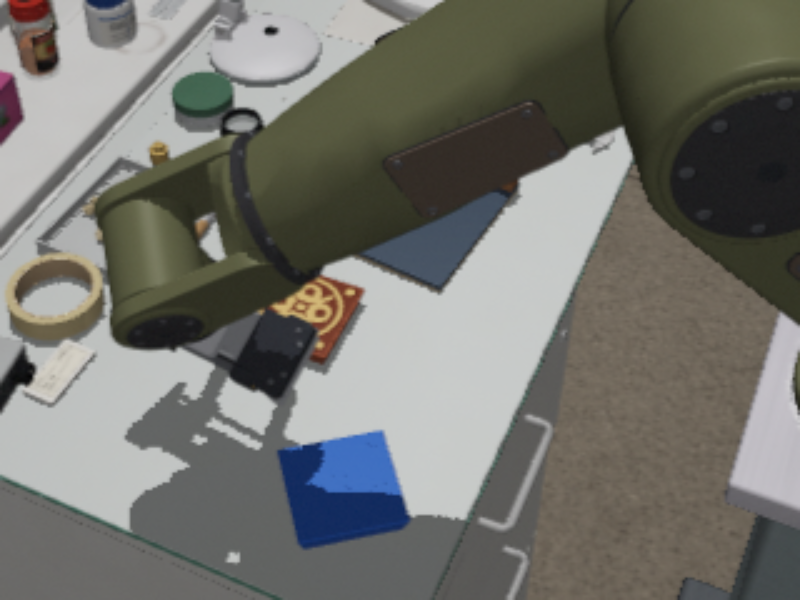

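The side crop shows the gripper down behind the tile (crop 330,315), clear of the blue piece (345,490), the tags and the tape ring. I'll push now.

```bash
python3 -m pendant '[-0.03,0,0.014,0,0,0,0.3, -0.05,0,0.023,0,0,0,0.3, -0.06,0,0.028,0,0,0,0.3, -0.07,0,0.033,0,0,0,0.3, -0.08,0,0.037,0,0,0,0.3, -0.09,0,0.042,0,0,0,0.3, -0.1,0,0.047,0,0,0,0.3, -0.11,0,0.051,0,0,0,0.3, -0.12,0,0.056,0,0,0,0.3, -0.127,0,0.059,0,0,0,0.3, -0.132,0,0.061,0,0,0,0.3, -0.136,0,0.063,0,0,0,0.3]'
python3 -c "
from g import *
print(bcur())"
python3 -m pendant '[-0.005,0,0.002,0,0,0,0.3, -0.009,0,0.004,0,0,0,0.3, -0.009,0,0.004,0,0,0,0.3]'
python3 - <<'E'
from g import *
from h import *
print(bcur())
s=vision.camera("top"); cv2.imwrite("pics/t2.png",cv2.resize(s["pixels"][180:360,150:390,::-1],(800,600)))
E
```

```text
time_s: 6.25
ee_pos: [0.5691, 0.1503, 0.009]
eef_rot: [3.142, 0.437, 1.46]
force: [0.0, 0.3, -0.6]
grip_width: 0.0613
grip_force: 0.7
(array([-0.1954, -0.0002,  0.009 ]), np.float64(25.0), array([0., 1., 0.]))
time_s: 6.55
ee_pos: [0.5689, 0.1462, 0.0093]
eef_rot: [3.14, 0.435, 1.46]
force: [0.7, 4.9, -0.9]
grip_width: 0.061
grip_force: 2.9
(array([-0.1913,  0.    ,  0.0093]), np.float64(24.9), array([0.   , 1.   , 0.001]))
```

View pics/t2.png

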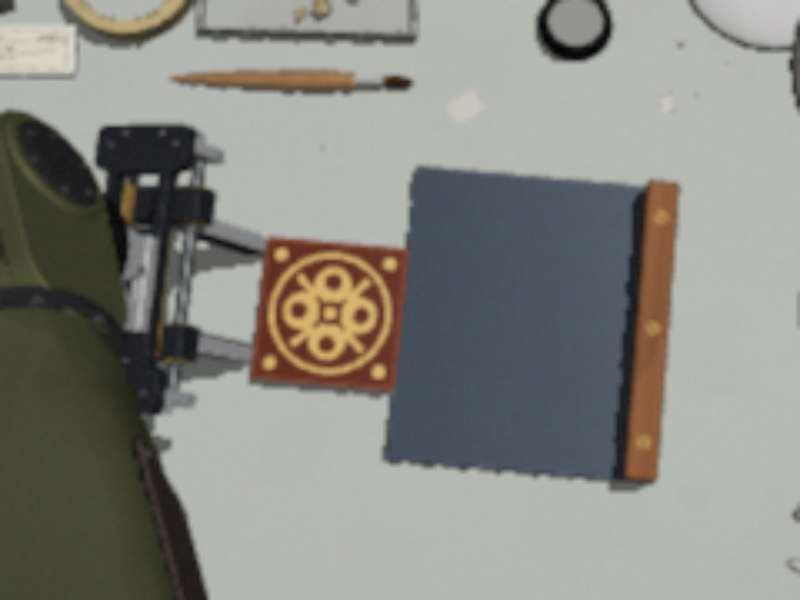

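```bash
cat > arc.py <<'E'
from g import *
def tcp(th,d,k=.72,a0=25.):
    a=a0-k*th; t,r=np.radians(th),np.radians(a)
    u,w=-.094+d,.0037
    c=np.array([-.09+u*np.cos(t)+w*np.sin(t),0,.009-u*np.sin(t)+w*np.cos(t)])
    return c-.008*np.array([np.cos(r),0,np.sin(r)]),a
def rows(start,seq,g=0.3):
    A=pose(*start)
    for th,d in seq:
        b,a=tcp(th,d); print(th,b.round(4),round(a,1),list(map(float,row(*A,*pose(b,a)))))
E
python3 - <<'E'
from arc import *
rows(([-.1901,0,.0093],25),[(0,.003),(5,.003),(10,.003),(15,.003),(20,.003),(25,.003),(30,.003)])
E
```

```text
0 [-0.1883  0.      0.0093] 25.0 [-0.003, 0.0, 0.002, 0.0, 0.0, 0.0]
5 [-0.1878  0.      0.0177] 21.4 [-0.011, 0.0, -0.013, 0.0, 0.04, -0.0]
10 [-0.1866  0.      0.026 ] 17.8 [-0.02, 0.0, -0.027, 0.0, 0.08, 0.0]
15 [-0.1847  0.      0.0342] 14.2 [-0.031, 0.0, -0.041, 0.0, 0.12, -0.0]
20 [-0.1821  0.      0.0421] 10.6 [-0.042, 0.0, -0.053, 0.0, 0.16, -0.0]
25 [-0.1789  0.      0.0498] 7.0 [-0.055, 0.0, -0.064, 0.0, 0.2, -0.0]
30 [-0.1749  0.      0.0572] 3.4 [-0.068, -0.0, -0.074, 0.0, 0.24, -0.0]
```

```bash
python3 -m pendant '[-0.003,0,0.002,0,0,0,0.3, -0.004,0,0.002,0,0,0,0.3, -0.004,0,0.002,0,0,0,0.3]'; python3 -m pendant '[0,0,0,0,0,0,0.3]'
```

```text
time_s: 6.9
ee_pos: [0.5689, 0.1457, 0.0093]
eef_rot: [3.139, 0.432, 1.46]
force: [0.4, 16.8, -0.9]
grip_width: 0.0612
grip_force: 8.1
time_s: 7.0
ee_pos: [0.5689, 0.1457, 0.0093]
eef_rot: [3.139, 0.432, 1.46]
force: [1.9, 16.8, -0.2]
grip_width: 0.0611
grip_force: 8.1
```

Run:
```python
from arc import *
rows(([-.1879,0,.0093],25),[(t,.0028) for t in(4,8,12,16,20,24)])
```

```text
4 [-0.1881  0.      0.016 ] 22.1 [-0.005, -0.0, -0.012, 0.0, 0.032, -0.0]
8 [-0.1874  0.      0.0227] 19.2 [-0.012, -0.0, -0.024, 0.0, 0.064, -0.0]
12 [-0.1861  0.      0.0293] 16.4 [-0.02, 0.0, -0.035, 0.0, 0.096, -0.0]
16 [-0.1844  0.      0.0358] 13.5 [-0.029, 0.0, -0.045, 0.0, 0.128, -0.0]
20 [-0.1823  0.      0.0422] 10.6 [-0.038, -0.0, -0.055, 0.0, 0.16, -0.0]
24 [-0.1797  0.      0.0484] 7.7 [-0.048, 0.0, -0.064, 0.0, 0.192, -0.0]
```

```bash
python3 -m pendant '[-0.005,0,-0.012,0,0.032,0,0.3, -0.012,0,-0.024,0,0.064,0,0.3, -0.02,0,-0.035,0,0.096,0,0.3, -0.029,0,-0.045,0,0.128,0,0.3, -0.038,0,-0.055,0,0.16,0,0.3, -0.048,0,-0.064,0,0.192,0,0.3, -0.048,0,-0.064,0,0.192,0,0.3]'
python3 - <<'E'
from h import *
from g import bcur
print(bcur())
s=vision.camera("top"); t=vision.camera("side"); a=np.hstack([cv2.resize(s["pixels"][200:340,180:320],(400,400)),cv2.resize(t["pixels"][220:360,270:410],(400,400))])
cv2.imwrite("pics/t3.png",a[:,:,::-1])
from arc import *
rows(([-.1797,0,.0484],7.7),[(t,.0028) for t in(29,34,39,44,49,54,59,64,69,74,79,84)])
E
```

```text
time_s: 7.7
ee_pos: [0.5682, 0.136, 0.0502]
eef_rot: [3.139, 0.13, 1.458]
force: [-1.9, 12.4, 5.3]
grip_width: 0.0614
grip_force: 6.8
(array([-0.1811,  0.0005,  0.0502]), np.float64(7.4), array([0.002, 1.   , 0.003]))
29 [-0.176   0.      0.0559] 4.1 [-0.009, 0.0, -0.014, -0.0, 0.04, 0.0]
34 [-0.1715  0.      0.063 ] 0.5 [-0.02, -0.0, -0.027, -0.0, 0.08, -0.0]
39 [-0.1665  0.      0.0697] -3.1 [-0.032, -0.0, -0.039, -0.0, 0.12, -0.0]
44 [-0.161   0.      0.0759] -6.7 [-0.044, 0.0, -0.05, 0.0, 0.16, -0.0]
49 [-0.1549  0.      0.0817] -10.3 [-0.058, 0.0, -0.059, 0.0, 0.2, -0.0]
54 [-0.1484  0.      0.0869] -13.9 [-0.072, 0.0, -0.068, 0.0, 0.24, 0.0]
59 [-0.1414  0.      0.0915] -17.5 [-0.087, -0.0, -0.075, 0.0, 0.28, 0.0]
64 [-0.1341  0.      0.0955] -21.1 [-0.103, 0.0, -0.081, 0.0, 0.32, -0.0]
69 [-0.1265  0.      0.0988] -24.7 [-0.119, 0.0, -0.086, 0.0, 0.36, -0.0]
74 [-0.1186  0.      0.1015] -28.3 [-0.135, -0.0, -0.089, 0.0, 0.4, 0.0]
79 [-0.1106  0.      0.1035] -31.9 [-0.152, -0.0, -0.091, 0.0, 0.44, 0.0]
84 [-0.1024  0.      0.1047] -35.5 [-0.168, -0.0, -0.091, 0.0, 0.48, 0.0]
```

View pics/t3.png

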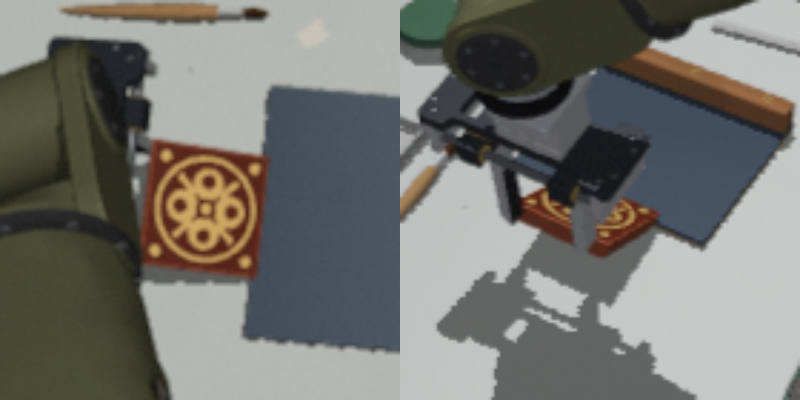

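The tile is tipped about 24° and clinging to the fingers, with its front edge still on the board edge (left panel about 265,210).

```bash
python3 -m pendant '[-0.009,0,-0.014,0,0.04,0,0.3, -0.02,0,-0.027,0,0.08,0,0.3, -0.032,0,-0.039,0,0.12,0,0.3, -0.044,0,-0.05,0,0.16,0,0.3, -0.058,0,-0.059,0,0.2,0,0.3, -0.072,0,-0.068,0,0.24,0,0.3, -0.072,0,-0.068,0,0.24,0,0.3]'
python3 - <<'E'
from arc import *
print(bcur())
rows(([-.1484,0,.0869],-13.9),[(t,.0028) for t in(59,64,69,74,79,84,88,92,96,100,104,108)])
E
```

```text
time_s: 8.5
ee_pos: [0.5646, 0.1039, 0.0886]
eef_rot: [3.14, -0.246, 1.458]
force: [-2.7, 7.5, 9.7]
grip_width: 0.061
grip_force: 6.3
(array([-0.1487,  0.0004,  0.0886]), np.float64(-14.1), array([0.002, 1.   , 0.002]))
59 [-0.1414  0.      0.0915] -17.5 [-0.011, -0.0, -0.012, -0.0, 0.04, 0.0]
64 [-0.1341  0.      0.0955] -21.1 [-0.024, 0.0, -0.023, -0.0, 0.08, 0.0]
69 [-0.1265  0.      0.0988] -24.7 [-0.037, 0.0, -0.034, 0.0, 0.12, 0.0]
74 [-0.1186  0.      0.1015] -28.3 [-0.051, 0.0, -0.043, 0.0, 0.16, 0.0]
79 [-0.1106  0.      0.1035] -31.9 [-0.066, 0.0, -0.05, 0.0, 0.2, 0.0]
84 [-0.1024  0.      0.1047] -35.5 [-0.081, 0.0, -0.057, -0.0, 0.24, 0.0]
88 [-0.0958  0.      0.1052] -38.4 [-0.093, 0.0, -0.061, 0.0, 0.272, 0.0]
92 [-0.0891  0.      0.1053] -41.2 [-0.106, 0.0, -0.064, -0.0, 0.304, 0.0]
96 [-0.0825  0.      0.1049] -44.1 [-0.119, 0.0, -0.067, 0.0, 0.336, 0.0]
100 [-0.076  0.     0.104] -47.0 [-0.132, 0.0, -0.068, -0.0, 0.368, 0.0]
104 [-0.0695  0.      0.1027] -49.9 [-0.146, 0.0, -0.069, -0.0, 0.4, 0.0]
108 [-0.0631  0.      0.101 ] -52.8 [-0.159, 0.0, -0.068, -0.0, 0.432, 0.0]
```

```bash
python3 -m pendant '[-0.011,0,-0.012,0,0.04,0,0.3, -0.024,0,-0.023,0,0.08,0,0.3, -0.037,0,-0.034,0,0.12,0,0.3, -0.051,0,-0.043,0,0.16,0,0.3, -0.066,0,-0.05,0,0.2,0,0.3, -0.081,0,-0.057,0,0.24,0,0.3, -0.081,0,-0.057,0,0.24,0,0.3]'
python3 - <<'E'
from arc import *
print(bcur())
rows(([-.1024,0,.1047],-35.5),[(t,.0028) for t in(88,92,96,100,104,108)]+[(t,.0) for t in(100,105,110,115,120)])
from h import *
t=vision.camera("side")
cv2.imwrite("pics/t4.png",cv2.resize(t["pixels"][180:360,270:450,::-1],(600,600)))
E
```

```text
time_s: 9.2
ee_pos: [0.5593, 0.0578, 0.1068]
eef_rot: [3.14, -0.624, 1.459]
force: [-3.9, 4.7, 19.5]
grip_width: 0.0614
grip_force: 9.9
(array([-0.1024,  0.0003,  0.1068]), np.float64(-35.8), array([0.002, 1.   , 0.001]))
88 [-0.0958  0.      0.1052] -38.4 [-0.01, 0.0, -0.009, 0.0, 0.032, 0.0]
92 [-0.0891  0.      0.1053] -41.2 [-0.021, 0.0, -0.016, -0.0, 0.064, 0.0]
96 [-0.0825  0.      0.1049] -44.1 [-0.032, 0.0, -0.023, 0.0, 0.096, 0.0]
100 [-0.076  0.     0.104] -47.0 [-0.044, 0.0, -0.03, 0.0, 0.128, 0.0]
104 [-0.0695  0.      0.1027] -49.9 [-0.056, 0.0, -0.035, 0.0, 0.16, -0.0]
108 [-0.0631  0.      0.101 ] -52.8 [-0.068, 0.0, -0.04, 0.0, 0.192, 0.0]
100 [-0.0755  0.      0.1068] -47.0 [-0.041, 0.0, -0.035, 0.0, 0.128, 0.0]
105 [-0.0672  0.      0.105 ] -50.6 [-0.057, 0.0, -0.041, 0.0, 0.168, -0.0]
110 [-0.0591  0.      0.1026] -54.2 [-0.073, 0.0, -0.047, 0.0, 0.208, 0.0]
115 [-0.0512  0.      0.0994] -57.8 [-0.09, 0.0, -0.051, -0.0, 0.248, 0.0]
120 [-0.0436  0.      0.0956] -61.4 [-0.106, 0.0, -0.053, -0.0, 0.288, 0.0]
```

View pics/t4.png

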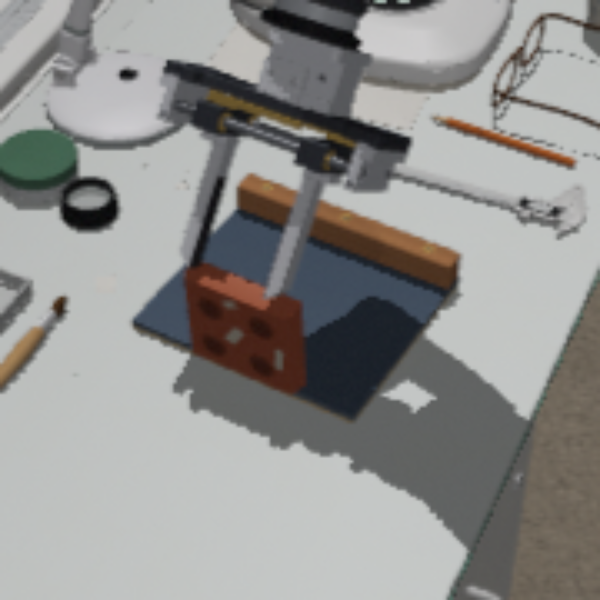

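The tile now stands nearly upright on the board edge: its back and top side show at crop (245,330), and both fingers press on the top side at (195,265) and (275,290). I'll take it over the top.

```bash
python3 -m pendant '[-0.009,0,-0.011,0,0.032,0,0.3, -0.02,0,-0.018,0,0.064,0,0.3, -0.031,0,-0.025,0,0.096,0,0.3, -0.043,0,-0.032,0,0.128,0,0.3, -0.055,0,-0.038,0,0.16,0,0.3, -0.067,0,-0.042,0,0.192,0,0.3, -0.08,0,-0.046,0,0.224,0,0.3, -0.08,0,-0.046,0,0.224,0,0.3]'
python3 - <<'E'
from arc import *
print(bcur())
from h import *
t=vision.camera("side")
cv2.imwrite("pics/t5.png",cv2.resize(t["pixels"][180:360,270:450,::-1],(600,600)))
E
```

```text
time_s: 10.05
ee_pos: [0.5545, 0.0111, 0.1038]
eef_rot: [3.136, -0.977, 1.464]
force: [-11.0, -12.7, 37.0]
grip_width: 0.0609
grip_force: 19.2
(array([-0.0554,  0.0006,  0.1038]), np.float64(-56.0), array([0.001, 1.   , 0.003]))
```

View pics/t5.png

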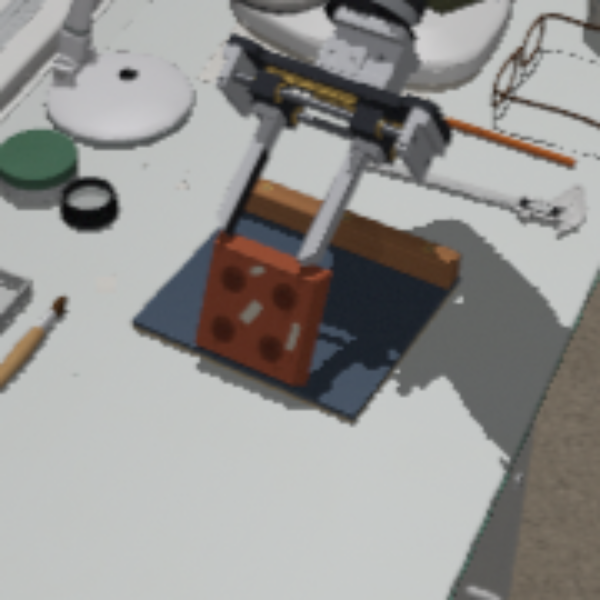

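The tile is past upright and leaning towards the rail (crop 265,315), still held by the fingers. I'll draw the fingers back along their own axis so it falls over.

```bash
python3 -m pendant '[0,0,-0.01,0,0,0,0.3, 0,0,-0.05,0,0,0,0.3, 0,0,-0.12,0,0,0,0.3, -0.06,0,-0.16,0,0,0,0.3, -0.06,0,-0.16,0,0,0,0.3]'
python3 - <<'E'
from g import *
print(bcur())
from h import *
ps=[vision.camera(n) for n in("top","side")]
cv2.imwrite("pics/t6.png",np.hstack([cv2.resize(p["pixels"][y:y+180,x:x+180],(400,400)) for p,y,x in((ps[0],190,200),(ps[1],180,270))])[:,:,::-1])
E
```

```text
time_s: 10.6
ee_pos: [0.5442, -0.0727, 0.1198]
eef_rot: [-3.141, -0.97, 1.457]
force: [0.6, 0.5, 0.3]
grip_width: 0.0607
grip_force: 0.0
(array([ 0.029 , -0.0003,  0.1198]), np.float64(-55.6), array([ 0.003,  1.   , -0.   ]))
```

View pics/t6.png

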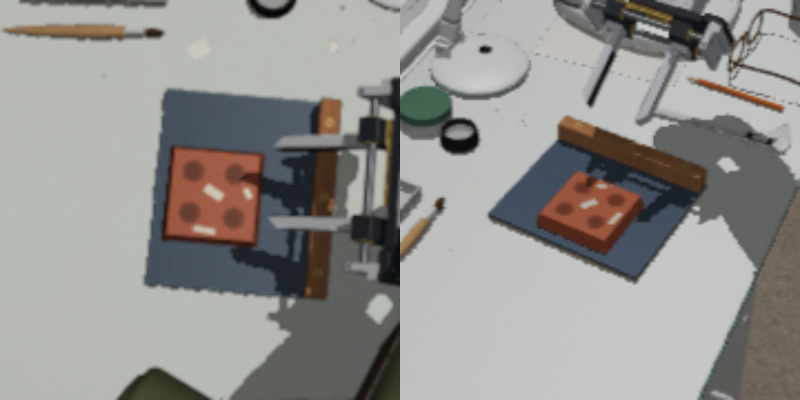

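The tile lies face down on the padding, left panel about (213,195) and well inside the board's edges. Next I'll measure it and plan the push.

Run:
```python
from g import *
from h import *
ps=[vision.camera(n) for n in("top","side")]
pm=[(p,[d for d in silhouettes("tile",p) if notblue(p,d)][0]["region"].astype(float)) for p in ps]
q0=P+[0,0.04,0]
T,e=fit(TDN,pm,q0); print(tofr(P,T),T[2]-P[2],e)
for x in pm: print(tofr(P,fit(TDN,[x],T)[0]))
p,R=cur(); by=tofr(P,T)[1]
for b,a in(([.029,by,.2],-55.6),([-.03,by,.2],0),([-.145,by,.15],20),([-.145,by,.018],20)): print(row(p,R,*pose(b,a)))
```

```text
[-0.02913385 -0.0008619 ] -0.0440957442523322 14.40514808378498
[0.52303179 1.00626923]
[-0.027962   -0.00449178]
[ 0.126 -0.001 -0.096 -0.    -0.     0.   ]
[ 0.193 -0.001  0.002 -0.    -0.618  0.001]
[ 0.24  -0.001  0.248  0.    -0.84   0.001]
[ 0.022 -0.001  0.397  0.    -0.84   0.001]
```

Run:
```python
from g import *
A=pose([.029,0,.12],-55.8)
for b,a in(([.029,0,.18],-55.8),([-.05,0,.18],-20),([-.135,0,.15],0),([-.135,0,.014],0)): print(row(*A,*pose(b,a)))
```

```text
[ 0.099 -0.    -0.067  0.     0.     0.   ]
[ 0.188 -0.     0.063 -0.    -0.398  0.   ]
[ 0.234 -0.     0.238  0.    -0.62  -0.   ]
[ 0.009 -0.     0.39   0.    -0.62  -0.   ]
```

```bash
python3 -m pendant '[0.099,0,-0.067,0,0,0,0.3, 0.099,0,-0.067,0,0,0,0.3, 0.188,0,0.063,0,-0.398,0,0.3, 0.188,0,0.063,0,-0.398,0,0.3, 0.188,0,0.063,0,-0.398,0,0.3, 0.234,0,0.238,0,-0.62,0,0.3, 0.234,0,0.238,0,-0.62,0,0.3, 0.234,0,0.238,0,-0.62,0,0.3, 0.234,0,0.238,0,-0.62,0,0.3, 0.085,0,0.34,0,-0.62,0,0.3, 0.03,0,0.376,0,-0.62,0,0.3, 0.03,0,0.376,0,-0.62,0,0.3]'
python3 - <<'E'
from g import *
print(bcur())
p,R=cur()
for b in([-.135,0,.0135],[-.085,0,.0135],[-.04,0,.0135]): print(row(p,R,*pose(b,0)))
E
```

```text
time_s: 12.1
ee_pos: [0.5606, 0.0937, 0.0231]
eef_rot: [-3.138, 0.004, 1.461]
force: [0.1, 0.3, 1.1]
grip_width: 0.0612
grip_force: 0.0
(array([-0.1382, -0.0024,  0.0231]), np.float64(0.2), array([-0.001,  1.   , -0.004]))
[-0.006  0.005  0.019 -0.003  0.002  0.001]
[-0.106  0.005  0.02  -0.003  0.002  0.001]
[-0.196  0.005  0.02  -0.003  0.002  0.001]
```

```bash
python3 -m pendant '[0,0,0.02,0,0,0,0.3, -0.006,0,0.022,0,0,0,0.3, -0.03,0,0.022,0,0,0,0.3, -0.06,0,0.022,0,0,0,0.3, -0.08,0,0.022,0,0,0,0.3, -0.09,0,0.022,0,0,0,0.3, -0.1,0,0.022,0,0,0,0.3, -0.11,0,0.022,0,0,0,0.3, -0.12,0,0.022,0,0,0,0.3, -0.13,0,0.022,0,0,0,0.3, -0.14,0,0.022,0,0,0,0.3, -0.15,0,0.022,0,0,0,0.3]'
python3 - <<'E'
from g import *
print(bcur())
p,R=cur()
for b in([-.045,0,.0135],[-.035,0,.0135]): print(row(p,R,*pose(b,0)))
E
```

```text
time_s: 13.3
ee_pos: [0.5545, 0.0182, 0.0162]
eef_rot: [3.141, 0.003, 1.46]
force: [0.5, 3.1, 3.2]
grip_width: 0.0611
grip_force: 1.9
(array([-0.0625, -0.0001,  0.0162]), np.float64(0.2), array([0.   , 1.   , 0.001]))
[-0.035  0.     0.006  0.     0.002 -0.   ]
[-0.055  0.     0.006  0.     0.002 -0.   ]
```

```bash
python3 -m pendant '[-0.01,0,0,0,0,0,0.3, -0.02,0,0,0,0,0,0.3, -0.03,0,0,0,0,0,0.3, -0.038,0,0,0,0,0,0.3, -0.045,0,0,0,0,0,0.3, -0.05,0,0,0,0,0,0.3, -0.054,0,0,0,0,0,0.3, -0.057,0,0,0,0,0,0.3]'; python3 -m pendant '[-0.001,0,0,0,0,0,0.3, -0.002,0,0,0,0,0,0.3, -0.003,0,0,0,0,0,0.3]'
python3 -c "
from g import *
print(bcur())"
```

```text
time_s: 14.1
ee_pos: [0.5515, -0.009, 0.0163]
eef_rot: [3.141, 0.001, 1.459]
force: [2.6, 18.8, 3.4]
grip_width: 0.0614
grip_force: 9.4
time_s: 14.4
ee_pos: [0.5515, -0.0091, 0.0163]
eef_rot: [3.141, -0.0, 1.46]
force: [3.2, 23.9, 4.2]
grip_width: 0.0614
grip_force: 11.8
(array([-0.035 , -0.0001,  0.0163]), np.float64(-0.0), array([0.   , 1.   , 0.001]))
```

```bash
python3 -m pendant '[0.03,0,0,0,0,0,0.3, 0.1,0,0,0,0,0,0.3, 0.16,0,-0.05,0,0,0,0.3, 0.2,0,-0.15,0,0,0,0.3, 0.25,0,-0.25,0,0,0,0.3, 0.3,0,-0.3,0,0,0,0.3, 0.3,0,-0.3,0,0,0,0.3]'
python3 - <<'E'
from g import *
from h import *
ps=[vision.camera(n) for n in("top","side")]
for p in ps:
    for d in silhouettes("tile",p):
        if notblue(p,d):
            T,e=fit(TDN,[(p,d["region"].astype(float))],P); print(d["extent"],tofr(P,T),T[2]-P[2],e)
cv2.imwrite("pics/t7.png",np.hstack([cv2.resize(p["pixels"][y:y+180,x:x+180],(400,400)) for p,y,x in((ps[0],190,200),(ps[1],180,270))])[:,:,::-1])
E
```

```text
time_s: 15.1
ee_pos: [0.5693, 0.1411, 0.1704]
eef_rot: [3.134, 0.001, 1.462]
force: [0.1, 0.9, -0.0]
grip_width: 0.0608
grip_force: 0.0
[296.7, 255.4, 341.9, 305.3] [ 0.01899302 -0.00567041] 0.002424630452439125 0.0742861485679543
```

View pics/t7.png

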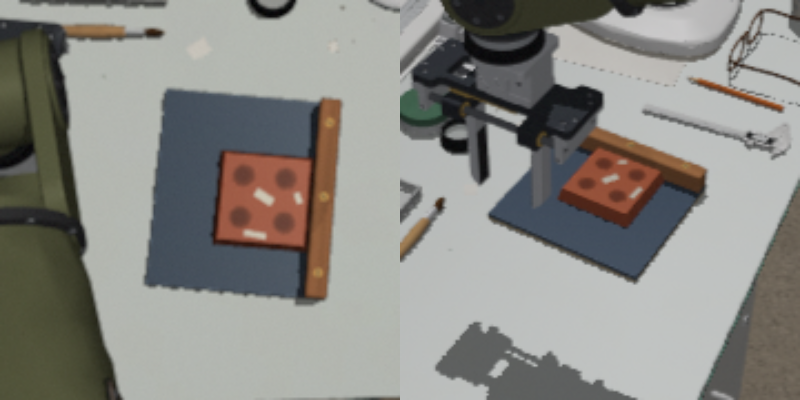

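The tile sits square against the rail, left panel about (265,200). The fit puts it at board x = 0.019, y = −0.006, with 0.002 rad of yaw. The brush has not moved.

```bash
python3 -c "
from station import order
print(order.hand_in())"
```

```text
the job is handed in; nothing more can be done
None
```

The tile is flipped patterned face down on the padding and pushed square against the rail (measured at board x ≈ 0.019 m, 0.002 rad off square), and the job was handed in at about 15 s; the hand-in call gave no verdict.

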